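Select the tube's well on the bench mixer's H-gate

TASK

The bench mixer's lever rests in its off slot; with the fingertips push it along the H-shaped gate and fully home into the slot at the corner where the tall tube stands, then leave it there. Only push the lever, never pinch it from two sides, and never push it into the slot of either other vessel. Leave the tube, the other vessels and everything else on the bench standing where they are.

Things in the scene. Friction and masses are not known exactly. Their poses are not given: they have to be found in the camera images.
- mixer: Bench mixer, fixed: grey base 190 (x) x 260 (y) x 40 mm high, with a grey tower 130 x 110 mm in its middle, 100 mm high. Origin: centre of its underside on the bench, below the gate's middle; x to its far side, y to its left, z up. Wells at (x, y) = (+55, +90), (+55, -90), (-55, -90) mm hold the vessels; the near left corner has only a black plug: off.
- gate (a point): Middle of the H-shaped gate in the aluminium plate, level with its top, 100 mm above the bench. Two slots run along the mixer's x, at y = +20 (left) and -20 mm (right), each from x = -24 to +24 mm; one cross channel along y at x = 0 joins them. Each of the four slot ends belongs to the mixer's corner on its side.
- cross_mouth (a point): Left mouth of the cross channel, at x = 0, y = +20 mm from the gate's middle. The lever can change sides only while within 4 mm of x = 0 at the plate (about 7 mm at the grip); the channel's corners are rounded and help it in.
- grip (a point): Centre of the lever's black square grip, 30 x 30 x 40 mm tall, flat faces along the mixer's x and y, on a 10 mm rod. The lever pivots both ways about a point 15 mm above the bench below the gate's middle, 162 mm from this centre: upright it is 177 mm above the bench; fully home 167 mm, and 44 mm in x and 36 mm in y off the gate's middle. About 2 N moves it; it stays where it is left; firm end stops.
- throw (a joint): Lever lean along the mixer's x, rad: 0 in the cross channel, +0.275 fully home at a far slot end, -0.275 at a near one. About 162 mm per rad at the grip. It starts in the left slot's near end or part of the way out of it (-0.275 to -0.15).
- cross (a joint): Lever lean along the mixer's y, rad: +0.231 in the left slot (where it starts), -0.231 in the right slot. About 160 mm per rad at the grip.
- tube_mid (a point): Centre (half-way up) of the tall tube that names the slot: clear, white cap, 29 mm across (cap 32 mm), 115 mm tall; its top is 129 mm above the bench. It stands loose in the far right or the near right well, which one changes.
- vial_mid (a point): Centre of the small vial, 25 mm across (cap 28 mm), 50 mm tall, loose in the far left well.
- jar_mid (a point): Centre of the middle-sized jar, 31 mm across (cap 34 mm) and 68 mm tall, loose in the right-hand well that the tube leaves free.
- grip_near: Face of the lever's grip that looks to the mixer's -x (a 5 mm thick plate 25 mm wide and 40 mm tall, part of the grip); origin at its centre.
- grip_far: The like face that looks to the mixer's +x.
- grip_left: The like face that looks to the mixer's +y.
- grip_right: The like face that looks to the mixer's -y.
- dish: Bystander: lidded petri dish, 94 mm across, 15 mm high, on the bench left of the mixer; origin under its centre.
- screwcap: Bystander: screw cap 34 mm across, 14 mm high, on the bench just in front of the mixer's near side; origin under its centre.
- tip_box: Bystander: open box of pipette tips 115 x 80 x 62 mm, left of the mixer; origin under its centre.
- rack: Bystander: yellow tube rack 200 x 90 mm with three tubes, 120 mm high, right of the mixer; origin under its centre.
- tray: Bystander: low white tray 160 x 110 x 35 mm, to the left; origin under its centre.
- medium: Bystander: amber bottle 70 mm across, 140 mm tall, far left; origin under its centre.
Things that resemble listed ones, but are neither listed nor needed, are in the scene too. Leave any black or green look-alike of the part that bears tube_mid alone.

How it is judged:
At the end, for the whole second after the job is handed in: The lever lies still in the slot at the tall tube's corner, leaning over 0.24 rad along that slot (its stop is at 0.275), the grip's centre within 65 mm of the tube's axis seen from above (55 mm when fully home), and the tube stands upright in its well, moved by under 20 mm (horizontal distance between grip and tube_mid below 0.065 m and (value of joint throw above 0.24 rad or value of joint throw below -0.24 rad) and velocity of joint throw between -0.05 and 0.05 rad/s and not (distance of tube_mid from where it was at the start of the episode above 0.02 m) and angle between tube_mid's own z axis and vertical below 0.35 rad); the robot touches nothing.
It fails at once if the lever is pinched: the fingers press on two opposite faces of its grip at once (over 2 N on each) ((contact force between the fingers and grip_near above 2 N and contact force between the fingers and grip_far above 2 N) or (contact force between the fingers and grip_left above 2 N and contact force between the fingers and grip_right above 2 N)).
It fails at once if the lever is pushed into the slot of the vial or of the jar (leaning over 0.2 rad at that corner) ((horizontal distance between grip and vial_mid below 0.065 m and (value of joint throw above 0.2 rad or value of joint throw below -0.2 rad)) or (horizontal distance between grip and jar_mid below 0.065 m and (value of joint throw above 0.2 rad or value of joint throw below -0.2 rad))).
It fails at once if the tube, the vial or the jar is lifted, tipped or moved by over 20 mm (distance of any of tube_mid, vial_mid, jar_mid from where it was at the start of the episode above 0.02 m).
It fails at once if another thing on the bench is lifted or moved by over 20 mm (distance of any of dish, screwcap, tip_box, rack, tray, medium from where it was at the start of the episode above 0.02 m).
It also fails if it takes over 48 s, if anything falls off the work surface, if the arm or the gripper's body presses on something with over 40 N, if the wrist force passes 120 N, or if a joint passes its speed limit or range.

ROBOT

A 6-joint arm with a two-finger parallel gripper is mounted at the origin on the work surface. World frame = base frame: x ahead of the robot, y to its left, z up, the work surface at z = 0. Lengths are in m, angles in rad, forces in N, time in s.
With the tool pointing down it reaches from about 0.425 to 0.95 m from the base axis. Payload 3.5 kg.
Tool frame: the origin (TCP) lies midway between the tips of the shut fingers; the grasp point (between the pads) lies 19 mm behind it; z points along the fingers, y is the direction in which the jaws open and shut (so a half turn about z gives the same grasp; the last joint's range is limited). The gripper opens to 85 mm and grips with 20 to 120 N. Pads are 22 mm wide; open, the fingers measure 114 mm over their backs; the gripper's body (76 mm by 85 mm) begins 54 mm behind the grasp point. The pads swing forward as they close: fully open they stand 13 mm farther back than shut.
Start: joints at [-1.253, 0.286, 1.577, -0, 1.279, -0.15], TCP at [0.304, -0.602, 0.231] pointing down, gripper open.
Joint ranges: [-2.77, 2.77], [-0.9, 2.22], [0.21, 2.48], [-1.53, 4.67], [0.24, 2.81], [-2.84, 2.84]. Speed limits (rad/s): [2.79, 2.79, 3.14, 3.14, 3.14, 3.14].

INTERFACE

Orientations are given as a unit quaternion [x, y, z, w].
In Python, from plant import * gives the robot as it stands.
- The arm moves only by the shell command python3 -m jog 'ROWS' [FORCE]. ROWS is a JSON object of lists of equal length, an entry for each row: "travel": the shift along the world's x, y, z in mm, a list of three; "dr": the turn, a rotation vector about the world's x, y, z in degrees, a list of three; "jaw": the closure in counts, from 0 (fully open) to 255 (shut). In form: {"travel": [[x, y, z], ...], "dr": [[wx, wy, wz], ...], "jaw": [jaw, ...]}. A call has 1 to 5 rows; each row shifts and turns the commanded pose from where the row before left it; what a row does not reach is not made up. A row lasts 1/12 s, in which the tool goes at most 41.7 mm and 7.16 degrees, less where a joint would pass 70% of its speed; a pose out of reach is approached as far as the arm can. A call is refused whole if a number of a shift passes 41.7 or a number of a turn 7.16, either way. A call with a gripper value outside its range is refused whole. The fingers move at their own pace and stop on an object; FORCE is the grip in N (left out, the last holds). Time passes only in rows, so rows that do not move let the fingers close. It gives the time, the measured TCP pose, the force and the opening at its end, in the units of the state.
- get_state(): the state, without advancing time (a new reading comes with each control period).
- read_camera(name): name is "scene" or "top"; returns the picture (420x560x3 uint8, red, green, blue); there is no depth.
- camera_info(name): a dict with "K" (3x3 intrinsics, pixels), "k1" (the pictures are not rectified: a ray, as slopes to the right and down, at radius r is drawn at 1 + k1 r^2 times it, then the intrinsics apply), "R" (3x3) and "t" (3): a world point X has camera coordinates R X + t. Camera axes: x right, y down, z forward; pixel columns grow to the right and rows downward; lengths in m; the calibration is good to about 2 mm. A picture is of the moment at which its call begins. camera_info takes no time and is no camera call.
- sign_off(): hands the job in, once; it reports no verdict.
The state is a dict: "time": time; "qpos": joint angles; "dq": joint speeds; "joint_efforts": joint torques, N m; "eef_pos": TCP position; "tcp_rot": TCP orientation; "contact_force": force on the tool from outside, world axes, zero at the start; "wrist_torque": the same for the moment, N m; "opening": opening from 0.0 (shut) to 1.0 (fully open).
Only numpy, scipy, OpenCV 4.12 (cv2) and the standard library are available. Lean on these libraries where they do the work, as an engineer would, in place of code of your own. Each camera call takes 0.05 s, during which the arm holds its last target. There are 200 camera calls.

## Working session

There is one attempt and no reset: what is moved stays moved. The work goes in short steps, Python scripts to look and compute and a shell command to move; the robot and the scene stay as the last step left them, time stands still between calls to the robot, and variables do not carry over. Pictures are saved under pics/ and viewed, about 8 in all and at most 12, crops included, and the job is handed in when it is done.

```bash
mkdir -p pics
python3 - <<'E'
from plant import *
import cv2
for n in("scene","top"):
    cv2.imwrite(f"pics/{n}0.png",cv2.cvtColor(read_camera(n),cv2.COLOR_RGB2BGR)); i=camera_info(n);print(n,i)
s=get_state();print(s["time"],s["eef_pos"],s["tcp_rot"],s["opening"])
E
```

```text
scene {'K': array([[434.52177823,   0.        , 281.99450814],
       [  0.        , 434.52177823, 213.0702384 ],
       [  0.        ,   0.        ,   1.        ]]), 'k1': -0.0642559338673759, 'R': array([[-0.2458414 ,  0.96919773, -0.01475711],
       [ 0.71304543,  0.17051243, -0.68006744],
       [-0.65660355, -0.17771122, -0.73300102]]), 't': array([ 0.13175729, -0.24801652,  1.76339129])}
top {'K': array([[397.7747237 ,   0.        , 275.04001786],
       [  0.        , 397.7747237 , 210.93445997],
       [  0.        ,   0.        ,   1.        ]]), 'k1': -0.02896687525219804, 'R': array([[-1.35875489e-02, -9.99906271e-01, -1.68137731e-03],
       [-9.91640466e-01,  1.36909728e-02, -1.28303323e-01],
       [ 1.28314317e-01, -7.60058926e-05, -9.91733548e-01]]), 't': array([0.01241416, 0.48832261, 1.19646033])}
0.1 [ 0.30421629 -0.60188794  0.23006101] [ 9.72766689e-01  2.31783950e-01 -9.73769701e-05 -1.07719306e-03] 1.0009821049295673
```

View pics/scene0.png

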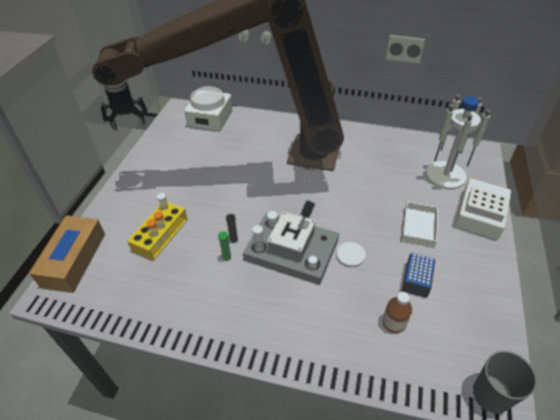

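View pics/top0.png

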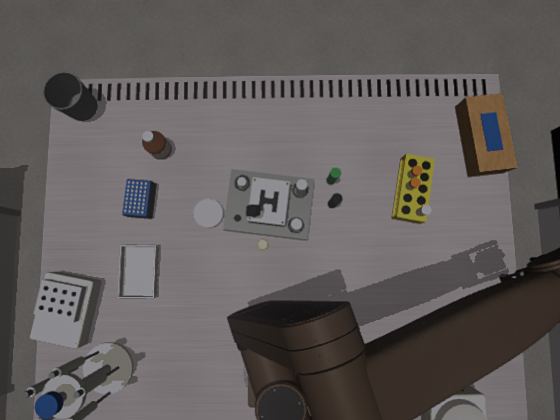

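The scene view looks back at the robot. The mixer is at about (292,245), and the top view shows it at (269,204). White-capped candidates for the tube (top view) are far right (301,185), near right (296,225) and the vial at far left (241,182). The look-alikes are green (335,175) and black (335,200). I'll check these in a close crop.

Run:
```python
import cv2,numpy as np
a=cv2.imread("pics/scene0.png")[185:285,210:370];b=cv2.imread("pics/top0.png")[155:255,205:355]
f=lambda i,s:cv2.resize(i,None,fx=s,fy=s,interpolation=cv2.INTER_CUBIC)
cv2.imwrite("pics/c1.png",f(a,5)); cv2.imwrite("pics/c2.png",f(b,5))
```

```text
(no output)
```

View pics/c1.png

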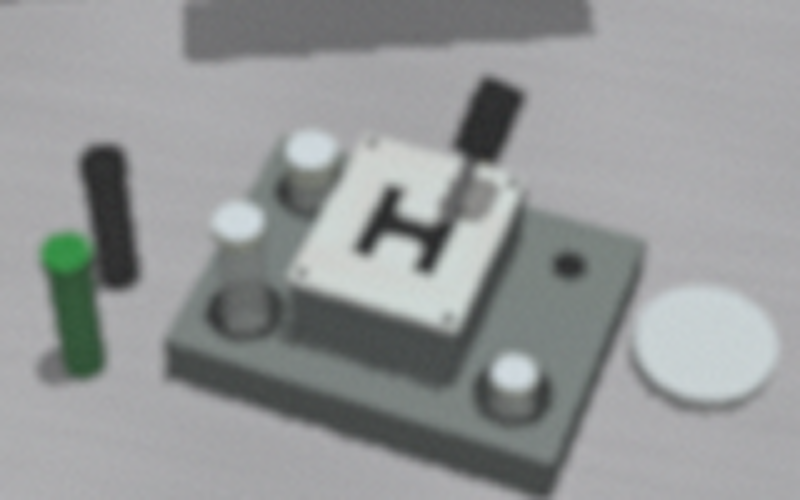

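View pics/c2.png

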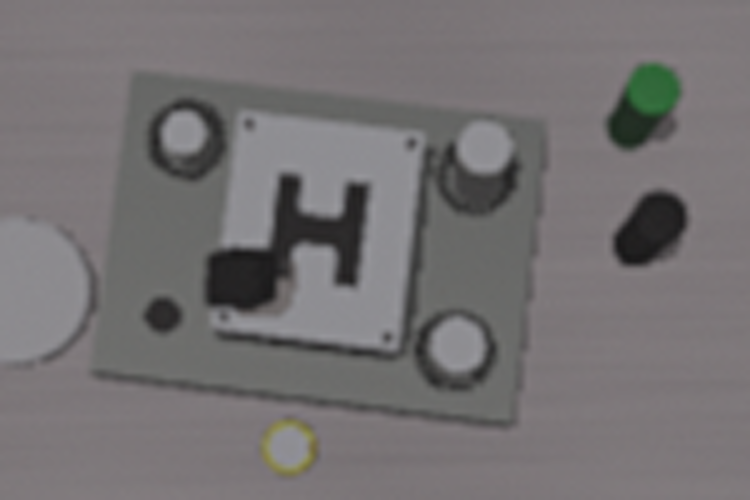

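The tall clear tube is in the far right well: scene crop (240,240), top crop (485,148). The near right vessel, scene crop (310,160), is the shorter jar. The lever is in the near left slot. Next I'll work out the mixer pose.

```bash
cat > h.py <<'E'
from plant import *
import numpy as np,cv2
def ray(n,u,v):
    i=camera_info(n);K=i["K"];R=np.array(i["R"]);t=np.array(i["t"])
    p=cv2.undistortPoints(np.array([[[u,v]]],float),K,np.array([i["k1"],0,0,0.]))[0,0]
    return -R.T@t, R.T@np.array([p[0],p[1],1])
def at(n,u,v,z):
    c,d=ray(n,u,v);return c+d*(z-c[2])/d[2]
T=lambda u,v,z:at("top",205+(u+.5)/5-.5,155+(v+.5)/5-.5,z)
S=lambda u,v,z:at("scene",210+(u+.5)/5-.5,185+(v+.5)/5-.5,z)
E
python3 - <<'E'
from h import *
np.set_printoptions(precision=4,suppress=True)
b=[T(u,v,.04) for u,v in[(135,72),(547,122),(515,425),(95,375)]]
s=[T(u,v,.1) for u,v in[(249,124),(411,143),(387,338),(224,317)]]
ss=[S(u,v,.1) for u,v in[(449,318),(301,272),(373,143),(512,185)]]
for q in(b,s,ss):
    q=np.array(q)[:,:2];d=(q[0]-q[1]+q[3]-q[2]);e=q[0]-q[3]+q[1]-q[2]
    print(q.mean(0),np.degrees(np.arctan2(-d[0],d[1])),np.degrees(np.arctan2(e[1],e[0])),np.linalg.norm(d)/2,np.linalg.norm(e)/2)
print("tube",T(485,148,.129),S(240,220,.129),"jar",T(459,342,.082))
print("grip",T(244,280,.187),S(490,120,.167))
E
```

```text
[0.5091 0.0235] -7.718689274979808 -7.376022281264654 0.25768385805225974 0.18949285411970068
[0.5104 0.0254] -7.886733965486168 -7.7685596106478005 0.09578389965721129 0.11562341408524046
[0.5114 0.0254] -8.47717312320656 -7.988920607066213 0.0959996716722497 0.11506705075190332
tube [ 0.552  -0.0714  0.129 ] [ 0.5536 -0.0699  0.129 ] jar [ 0.4452 -0.0567  0.082 ]
grip [0.47  0.064 0.187] [0.4721 0.0666 0.167 ]
```

Mixer: centre (0.510, 0.025), yaw -7.8 deg. The tube well prediction matches the measured tube. The lever is at about (-44, +34) mm, fully in the near left slot. Plan with the fingers shut: push +x to the middle, push -y across, then push +x home. First I'll approach at z = 0.23.

```bash
python3 -m jog '{"travel":[[17.6,35.2,0],[17.6,35.2,0],[17.6,35.2,0],[17.6,35.2,0],[17.6,35.2,0]],"dr":[[0,0,-7],[0,0,-7],[0,0,-7],[0,0,-7],[0,0,-6.6]],"jaw":[255,255,255,255,255]}' 20
python3 -m jog '{"travel":[[17.6,35.2,0],[17.6,35.2,0],[17.6,35.2,0],[17.6,35.2,0],[17.6,35.2,0]],"dr":[[0,0,0],[0,0,0],[0,0,0],[0,0,0],[0,0,0]],"jaw":[255,255,255,255,255]}'
python3 -m jog '{"travel":[[0,0,0],[0,0,0]],"dr":[[0,0,0],[0,0,0]],"jaw":[255,255]}'
python3 -c "
from plant import *
s=get_state();print(s['eef_pos'],s['tcp_rot'],s['time'],s['contact_force'])"
```

```text
time: 0.52
eef_pos: [0.3926, -0.4245, 0.2306]
tcp_rot: [0.997, -0.071, -0.0, -0.001]
contact_force: [1.8, 0.3, 0.2]
opening: 0.299
time: 0.93
eef_pos: [0.4806, -0.2484, 0.2309]
tcp_rot: [0.998, -0.068, -0.0, -0.0]
contact_force: [0.8, -0.4, 0.2]
opening: 0.001
time: 1.1
eef_pos: [0.4809, -0.2485, 0.2309]
tcp_rot: [0.998, -0.066, -0.0, -0.0]
contact_force: [-0.0, -0.9, -0.2]
opening: 0.002
[ 0.48087254 -0.24845714  0.230892  ] [ 9.97827764e-01 -6.58756409e-02 -3.78283459e-04 -1.02272935e-04] 1.1 [-0.04836612 -0.89778132 -0.19591474]
```

```bash
python3 -m jog '{"travel":[[-5.3,32,0],[-5.3,32,0],[-5.3,32,0],[-5.3,32,0],[-5.3,32,0]],"dr":[[0,0,0],[0,0,0],[0,0,0],[0,0,0],[0,0,0]],"jaw":[255,255,255,255,255]}'
python3 -m jog '{"travel":[[-5.3,32,0],[-5.3,32,0],[-5.3,32,0],[-5.3,32,0],[-5.3,32,0]],"dr":[[0,0,0],[0,0,0],[0,0,0],[0,0,0],[0,0,0]],"jaw":[255,255,255,255,255]}'
python3 -m jog '{"travel":[[0,0,-16],[0,0,-16],[0,0,-16],[0,0,-16],[0,0,0]],"dr":[[0,0,0],[0,0,0],[0,0,0],[0,0,0],[0,0,0]],"jaw":[255,255,255,255,255]}'
python3 - <<'E'
from h import *
f=lambda i,s:cv2.resize(i,None,fx=s,fy=s,interpolation=cv2.INTER_CUBIC)
a=cv2.cvtColor(read_camera("scene"),4)[165:285,230:350];b=cv2.cvtColor(read_camera("top"),4)[165:265,205:325]
cv2.imwrite("pics/d.png",np.hstack([f(a,3.3333),f(b,4) if 0 else f(b,3.3333)[:400] if 0 else cv2.copyMakeBorder(f(b,3.3333),0,400-333,0,0,0)]))
E
```

```text
time: 1.52
eef_pos: [0.4531, -0.0906, 0.231]
tcp_rot: [0.998, -0.069, -0.0, 0.0]
contact_force: [0.5, -0.7, 0.6]
opening: -0.001
time: 1.93
eef_pos: [0.4271, 0.0696, 0.2312]
tcp_rot: [0.998, -0.069, 0.0, 0.0]
contact_force: [0.8, 0.2, -0.1]
opening: -0.001
time: 2.35
eef_pos: [0.4252, 0.0686, 0.1637]
tcp_rot: [0.998, -0.069, -0.004, 0.0]
contact_force: [-0.3, 0.1, -0.1]
opening: -0.004
```

View pics/d.png

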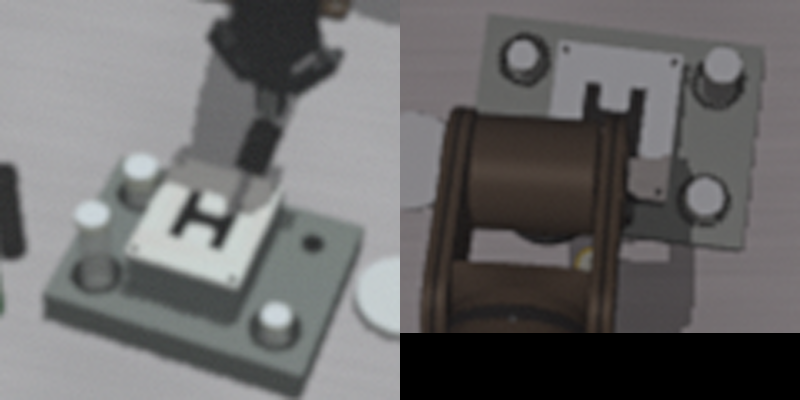

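The shut fingers stand behind the grip, at scene crop (265,100). TCP is at mixer (-90,+32). Now I push +x.

```bash
cat >> h.py <<'E'
def mix():
    s=get_state();p=s["eef_pos"];c,k=np.cos(np.radians(-7.8)),np.sin(np.radians(-7.8));R=np.array([[c,k],[-k,c]])
    print("t %.2f"%s["time"],"mix",np.round(1e3*R@(p[:2]-[.5105,.025]),1),"z",round(p[2],4),"F",np.round(R@s["contact_force"][:2],1))
E
python3 -m jog '{"travel":[[7.9,-1.1,0],[7.9,-1.1,0],[7.9,-1.1,0],[0,0,0]],"dr":[[0,0,0],[0,0,0],[0,0,0],[0,0,0]],"jaw":[255,255,255,255]}' >/dev/null; python3 -c "from h import *;mix()"
python3 -m jog '{"travel":[[6,-0.8,0],[6,-0.8,0],[6,-0.8,0],[0,0,0]],"dr":[[0,0,0],[0,0,0],[0,0,0],[0,0,0]],"jaw":[255,255,255,255]}'>/dev/null; python3 -c "from h import *;mix()"
python3 -m jog '{"travel":[[6,-0.8,0],[6,-0.8,0],[0,0,0]],"dr":[[0,0,0],[0,0,0],[0,0,0]],"jaw":[255,255,255]}'>/dev/null
python3 - <<'E'
from h import *
mix()
a=cv2.cvtColor(read_camera("scene"),4)[185:265,250:330]
cv2.imwrite("pics/e.png",cv2.resize(a,None,fx=7,fy=7,interpolation=2))
E
```

```text
t 2.78 mix [-62.4  32.6] z 0.1685 F [-1.7  0.2]
t 3.12 mix [-45.2  32.9] z 0.1674 F [-1.2  0.4]
t 3.37 mix [-33.2  32.8] z 0.1674 F [-0.6 -0.4]
```

View pics/e.png

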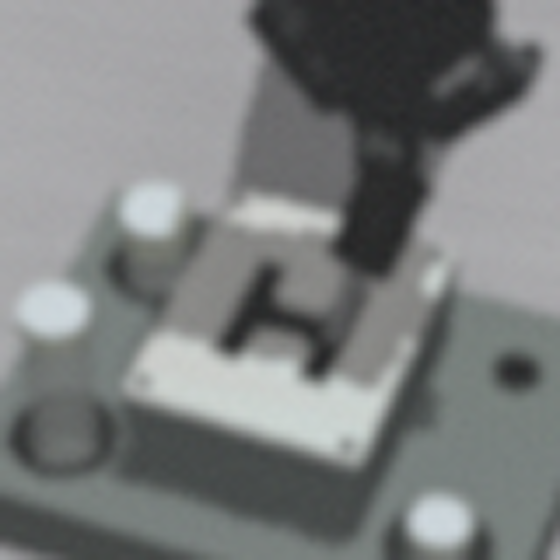

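The grip (about (375,215) in the crop) has come most of the way out. I'll compare its bottom far edge, about (337,252)-(385,276), with projections for several throws.

```bash
cat >> h.py <<'E'
def proj(n,P):
    i=camera_info(n);X=np.array(i["R"])@P+i["t"];x=X[:2]/X[2];x=x*(1+i["k1"]*(x@x));return np.array(i["K"])[:2,:2]@x+np.array(i["K"])[:2,2]
def grip(a,b,l):  # l local offset from grip centre, mixer mm -> world
    from scipy.spatial.transform import Rotation as Ro
    q=Ro.from_euler('xy',[-b,a]).as_matrix()@(np.array([0,0,162.])+l)+[0,0,15]
    return Ro.from_euler('z',-7.8,degrees=True).as_matrix()@q/1e3+[.5105,.025,0]
E
python3 - <<'E'
from h import *
for a in(-.15,-.1,-.05,0,.05):
    print(a,[np.round((proj("scene",grip(a,.231,np.array(l)))-[250,185]+.5)*7-.5) for l in([15,-15,-20],[15,15,-20],[15,-15,20],[15,15,20])])
E
```

```text
-0.15 [array([337., 231.]), array([399., 262.]), array([363., 166.]), array([427., 197.])]
-0.1 [array([331., 243.]), array([394., 273.]), array([355., 180.]), array([420., 211.])]
-0.05 [array([325., 254.]), array([389., 284.]), array([348., 195.]), array([413., 225.])]
0 [array([319., 267.]), array([383., 296.]), array([340., 211.]), array([406., 241.])]
0.05 [array([313., 280.]), array([378., 309.]), array([333., 227.]), array([399., 257.])]
```

Best match is a throw of about -0.08, so 12 mm more.

```bash
python3 -m jog '{"travel":[[6,-0.8,0],[5.5,-0.7,0],[0,0,0]],"dr":[[0,0,0],[0,0,0],[0,0,0]],"jaw":[255,255,255]}'>/dev/null
python3 - <<'E'
from h import *
mix()
a=cv2.cvtColor(read_camera("scene"),4)[185:265,250:330]
cv2.imwrite("pics/f.png",cv2.resize(a,None,fx=7,fy=7,interpolation=2))
E
```

```text
t 3.67 mix [-21.7  32.9] z 0.1674 F [-0.6 -0.1]
```

View pics/f.png

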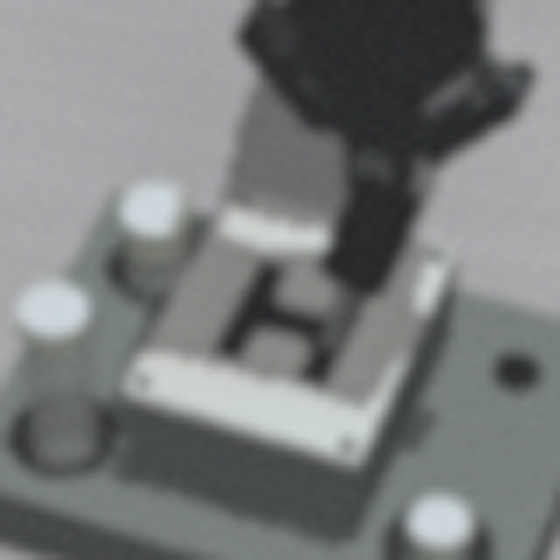

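The bottom edge is now at about (330,269)-(375,292), so throw is about -0.01, inside the ±7 mm window. Next I go around to the left side.

```bash
python3 -m jog '{"travel":[[-19.8,2.7,0],[0,0,0],[3.3,23.8,0],[3.3,23.8,0],[0,0,0]],"dr":[[0,0,0],[0,0,0],[0,0,0],[0,0,0],[0,0,0]],"jaw":[255,255,255,255,255]}'>/dev/null; python3 -c "from h import *;mix()"
python3 -m jog '{"travel":[[14,-1.9,0],[14,-1.9,0],[14,-1.9,0],[0,0,0]],"dr":[[0,0,0],[0,0,0],[0,0,0],[0,0,0]],"jaw":[255,255,255,255]}'>/dev/null; python3 -c "from h import *;mix()"
```

```text
t 4.13 mix [-41.9  83.4] z 0.1678 F [-0.6  0.5]
t 4.47 mix [ 2.4 80.6] z 0.1678 F [-0.4 -0.3]
```

```bash
python3 -m jog '{"travel":[[-1.4,-7.9,0],[-1.1,-7.9,0],[-1.1,-7.9,0],[0,0,0]],"dr":[[0,0,0],[0,0,0],[0,0,0],[0,0,0]],"jaw":[255,255,255,255]}'>/dev/null; python3 -c "from h import *;mix()"
python3 -m jog '{"travel":[[-1.1,-7.9,0],[-1.1,-7.9,0],[0,0,0]],"dr":[[0,0,0],[0,0,0],[0,0,0]],"jaw":[255,255,255]}'>/dev/null
python3 - <<'E'
from h import *
mix()
a=cv2.cvtColor(read_camera("scene"),4)[185:265,250:330]
cv2.imwrite("pics/g.png",cv2.resize(a,None,fx=7,fy=7,interpolation=2))
E
```

```text
t 4.80 mix [-0.8 55.8] z 0.1675 F [-0.8  0.3]
t 5.05 mix [-0.6 39.9] z 0.1674 F [-1.1  0.8]
```

View pics/g.png

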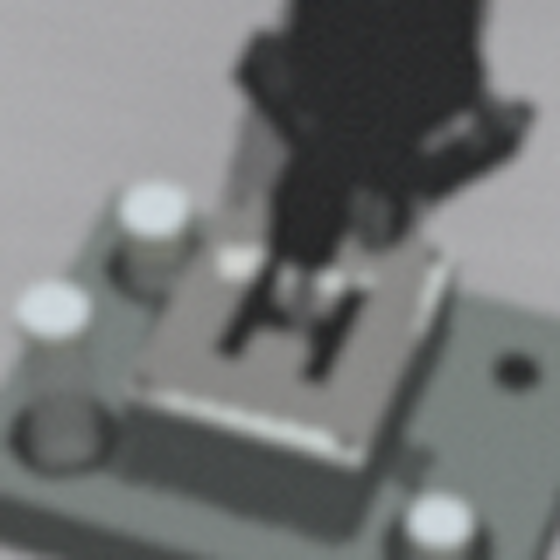

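The grip is crossing (now around (305,220)) with little force. I'll continue to the right slot and watch for the stop.

```bash
python3 -m jog '{"travel":[[-1,-7.9,0],[-1,-7.9,0],[-1,-7.9,0],[-1,-7.9,0],[0,0,0]],"dr":[[0,0,0],[0,0,0],[0,0,0],[0,0,0],[0,0,0]],"jaw":[255,255,255,255,255]}'>/dev/null; python3 -c "from h import *;mix()"
python3 -m jog '{"travel":[[-0.8,-6,0],[0,0,0]],"dr":[[0,0,0],[0,0,0]],"jaw":[255,255]}'>/dev/null; python3 -c "from h import *;mix()"
python3 -m jog '{"travel":[[-0.5,-4,0],[0,0,0]],"dr":[[0,0,0],[0,0,0]],"jaw":[255,255]}'>/dev/null; python3 -c "from h import *;mix()"
```

```text
t 5.52 mix [-0.3  7.8] z 0.1671 F [-0.8  0.8]
t 5.68 mix [-0.3  2.4] z 0.1669 F [0.2 0.3]
t 5.85 mix [-0.3 -1.1] z 0.167 F [0.4 0.1]
```

```bash
python3 -m jog '{"travel":[[-0.5,-4,0],[0,0,0]],"dr":[[0,0,0],[0,0,0]],"jaw":[255,255]}'>/dev/null; python3 -c "from h import *;mix()"
python3 -m jog '{"travel":[[-0.4,-3,0],[0,0,0]],"dr":[[0,0,0],[0,0,0]],"jaw":[255,255]}'>/dev/null
python3 - <<'E'
from h import *
mix()
a=cv2.cvtColor(read_camera("scene"),4)[185:265,250:330]
cv2.imwrite("pics/i.png",cv2.resize(a,None,fx=7,fy=7,interpolation=2))
for b in(-.1,-.16,-.231):
    print(b,[np.round((proj("scene",grip(0,b,np.array(l)))-[250,185]+.5)*7-.5) for l in([15,-15,-20],[15,15,-20],[15,-15,20],[15,15,20])])
E
```

```text
t 6.02 mix [-0.2 -5.1] z 0.1672 F [-0.1  0.8]
t 6.18 mix [-0.1 -8.1] z 0.1673 F [0.4 1.8]
-0.1 [array([217., 240.]), array([281., 254.]), array([206., 174.]), array([272., 188.])]
-0.16 [array([199., 238.]), array([263., 249.]), array([183., 171.]), array([248., 182.])]
-0.231 [array([178., 237.]), array([241., 244.]), array([156., 169.]), array([220., 176.])]
```

View pics/i.png

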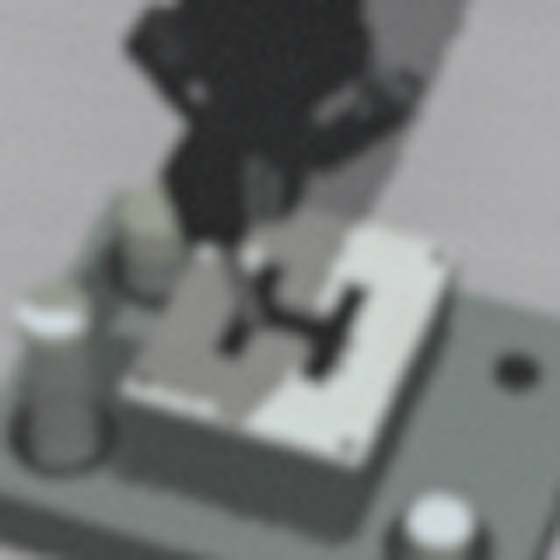

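The grip's bottom edge, about (183,233)-(238,243), matches cross -0.23, so the lever is in the right slot. I'll give it 2 mm more, then go behind it.

```bash
python3 -m jog '{"travel":[[-0.3,-2,0],[0,0,0],[2.7,19.8,0],[0,0,0]],"dr":[[0,0,0],[0,0,0],[0,0,0],[0,0,0]],"jaw":[255,255,255,255]}'>/dev/null; python3 -c "from h import *;mix()"
python3 -m jog '{"travel":[[-16,2.2,0],[-16,2.2,0],[-16,2.2,0],[0,0,0]],"dr":[[0,0,0],[0,0,0],[0,0,0],[0,0,0]],"jaw":[255,255,255,255]}'>/dev/null; python3 -c "from h import *;mix()"
python3 -m jog '{"travel":[[-3.1,-22.5,0],[-3.1,-22.5,0],[0,0,0]],"dr":[[0,0,0],[0,0,0],[0,0,0]],"jaw":[255,255,255]}'>/dev/null; python3 -c "from h import *;mix()"
```

```text
t 6.57 mix [ 0.1 11.2] z 0.1676 F [-0.9  0.9]
t 6.90 mix [-50.6   9.9] z 0.1669 F [-0.   0.7]
t 7.15 mix [-47.6 -38. ] z 0.1679 F [ 0.1 -0.3]
```

```bash
python3 -m jog '{"travel":[[12,-1.6,0],[12,-1.6,0],[8,-1.1,0],[8,-1.1,0],[8,-1.1,0]],"dr":[[0,0,0],[0,0,0],[0,0,0],[0,0,0],[0,0,0]],"jaw":[255,255,255,255,255]}'>/dev/null; python3 -c "from h import *;mix()"
python3 -m jog '{"travel":[[7,-0.9,0],[7,-0.9,0],[0,0,0]],"dr":[[0,0,0],[0,0,0],[0,0,0]],"jaw":[255,255,255]}'>/dev/null; python3 -c "from h import *;mix()"
python3 -m jog '{"travel":[[4,-0.5,0],[0,0,0]],"dr":[[0,0,0],[0,0,0]],"jaw":[255,255]}'>/dev/null; python3 -c "from h import *;mix()"
python3 -m jog '{"travel":[[4,-0.5,0],[0,0,0]],"dr":[[0,0,0],[0,0,0]],"jaw":[255,255]}'>/dev/null; python3 -c "from h import *;mix()"
```

```text
t 7.57 mix [  0.4 -35.2] z 0.1673 F [-1.9 -0.9]
t 7.82 mix [ 14.9 -35. ] z 0.167 F [-2.2 -0.4]
t 7.98 mix [ 18.2 -34.9] z 0.1672 F [-0.8  1. ]
t 8.15 mix [ 21.4 -34.9] z 0.1669 F [-3.3 -0.7]
```

```bash
for i in 1 2; do python3 -m jog '{"travel":[[2,-0.3,0],[0,0,0]],"dr":[[0,0,0],[0,0,0]],"jaw":[255,255]}'>/dev/null; python3 -c "from h import *;mix()"; done
python3 - <<'E'
from h import *
a=cv2.cvtColor(read_camera("scene"),4)[185:265,250:330]
cv2.imwrite("pics/j.png",cv2.resize(a,None,fx=7,fy=7,interpolation=2))
for t in(.2,.24,.275):
    print(t,[np.round((proj("scene",grip(t,-.231,np.array(l)))-[250,185]+.5)*7-.5) for l in([15,-15,-20],[15,15,-20],[15,-15,20],[15,15,20])])
E
```

```text
t 8.32 mix [ 23.  -34.9] z 0.1666 F [-5.6  0.3]
t 8.48 mix [ 24.5 -34.9] z 0.1664 F [-6.1 -0.1]
0.2 [array([155., 288.]), array([217., 299.]), array([125., 235.]), array([187., 246.])]
0.24 [array([150., 299.]), array([212., 311.]), array([119., 250.]), array([181., 261.])]
0.275 [array([147., 309.]), array([208., 321.]), array([113., 262.]), array([176., 274.])]
```

View pics/j.png

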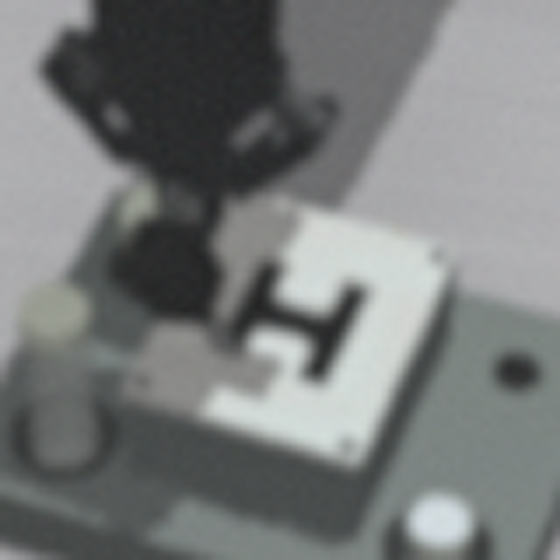

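The bottom edge, about (150,306)-(205,319), matches 0.27, and the force is rising at the stop. One more small press, then I retract.

```bash
python3 -m jog '{"travel":[[3,-0.4,0],[0,0,0],[0,0,0]],"dr":[[0,0,0],[0,0,0],[0,0,0]],"jaw":[255,255,255]}'>/dev/null; python3 -c "from h import *;mix()"
python3 -m jog '{"travel":[[-15,2,0],[-20,2.7,0],[-20,2.7,0],[-10,1,30],[0,0,30]],"dr":[[0,0,0],[0,0,0],[0,0,0],[0,0,0],[0,0,0]],"jaw":[255,255,255,255,255]}'>/dev/null
python3 -m jog '{"travel":[[0,-30,10],[0,-40,0],[0,-40,0],[0,-40,0],[0,0,0]],"dr":[[0,0,0],[0,0,0],[0,0,0],[0,0,0],[0,0,0]],"jaw":[255,255,255,255,255]}'
python3 - <<'E'
from h import *
mix()
f=lambda i:cv2.resize(i,None,fx=5,fy=5,interpolation=2)
a=cv2.cvtColor(read_camera("scene"),4)[185:285,230:310];b=cv2.cvtColor(read_camera("top"),4)[155:255,235:315]
cv2.imwrite("pics/k.png",np.hstack([f(a),f(b)]))
for t in(.2,.24,.275):
    P=[grip(t,-.231,np.array(l)) for l in([15,-15,-20],[15,15,-20],[15,-15,20],[15,15,20])]
    print(t,[np.round((proj("scene",p)-[230,185]+.5)*5-.5) for p in P],[np.round((proj("top",p)-[235,155]+.5)*5-.5)+[400,0] for p in P[2:]])
E
```

```text
t 8.78 mix [ 26.5 -34.8] z 0.1659 F [-8.5 -0.1]
time: 9.62
eef_pos: [0.4708, -0.1617, 0.239]
tcp_rot: [0.997, -0.071, 0.003, 0.003]
contact_force: [0.8, 0.2, 0.3]
opening: 0.002
t 9.62 mix [ -14.  -190.4] z 0.239 F [0.7 0.3]
0.2 [array([211., 206.]), array([255., 213.]), array([189., 168.]), array([234., 175.])] [array([679., 131.]), array([627., 119.])]
0.24 [array([207., 214.]), array([251., 222.]), array([185., 178.]), array([229., 186.])] [array([680., 119.]), array([628., 108.])]
0.275 [array([205., 221.]), array([248., 229.]), array([181., 187.]), array([225., 196.])] [array([682., 110.]), array([629.,  98.])]
```

View pics/k.png

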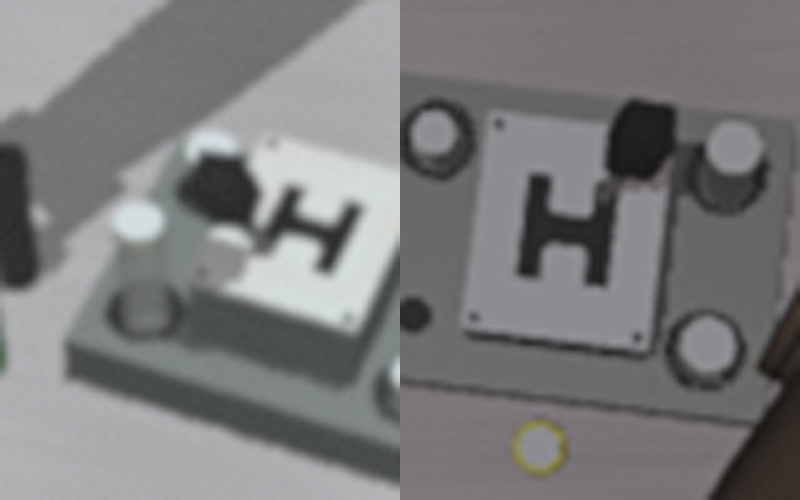

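The lever lies in the far right slot beside the tube. Its top-view edge, (630,99)-(675,110), matches throw 0.275. Tube, jar, vial and cap are unmoved, and the arm is clear.

```bash
python3 -c "from plant import *;print(sign_off())"
```

```text
the job is handed in; nothing more can be done
None
```

The lever is home in the far right slot, the corner where the tall tube stands, and I handed the job in at about 9.7 s. I pushed it with shut fingertips in three strokes: out of the near left slot to the cross channel, across to the right slot, then forward to the end stop.

- **Lever:** in the last pictures both cameras put its lean at about 0.27 rad, fully home. It met the end stop at about 8.5 N, and nothing was ever gripped.
- **Surroundings:** the tube, vial, jar and screw cap stand where they were. I did not re-measure the dish, tip box, rack, tray or bottle at the end. The arm met no unexpected force along its path.
- **Robot:** it stood clear, with about zero contact force.

No check failed or disagreed.

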